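# Filters on the lamp base, shutter held open

### The job

Lay the white filter flat and centred on the dark round plate on top of the lamp base, then the blue filter flat and centred on top of the white one, setting each down rather than dropping it. Then pull the red shutter knob out against its spring until it stands in line with the green marks on its rail, and finish while still gripping it and holding it there. Leave the amber filter and everything else on the bench where it is.

Things in the scene. Friction and masses are not known exactly. Their poses are not given: they have to be found in the camera images.
- plate (a point): centre of the top face of the dark round plate (72 mm across, 6 mm high) on the cream lamp base; the face is 60 mm above the bench. The base is bolted down: a box 150 mm (its x) by 130 mm (its y), 54 mm high without the plate, centred under this point. Axes: those of the lamp base, z up; the shutter rail leaves the base from the middle of its -y face and runs along -y
- knob (a point): the red shutter knob, an upright cylinder 22 mm in diameter standing on a black carriage; its top is 80 mm above the bench, the carriage top (36 mm by 40 mm) 28 mm. Point: on its axis, 58 mm above the bench. Pushed in, it stands 140 mm from the plate's centre along the lamp base's -y (75 mm from the base's side face), on an aluminium rail 60 mm wide and 20 mm high that reaches 250 mm from the plate's centre
- shutter (a joint): travel of the knob and carriage out of the lamp base along the base's -y, m: 0 pushed in (where the spring always returns it), 0.075 at the far stop. The spring pulls back with 3 N at 0 and 0.5 N more for each further 10 mm, which can drag a springy arm a few mm short of its target
- mark: a pair of green marks, 8 mm wide along the rail, one on each edge of the rail, each sticking out sideways to 49 mm from the rail's centre line, their tops 24 mm above the bench. Origin: on the rail's centre line between them, at bench height; axes as the lamp base's (y along the rail, towards the lamp base). The knob is in line when its axis stands between the two marks (same y); that is 35 to 58 mm of travel
- white_centre (a point): the white filter: mounted glass filter, a flat disc 46 mm across and 9 mm thick with an aluminium rim and a white frosted window, about 40 g, lying flat on the bench; it stays flat. Point: its centre, half-way up (4.5 mm above its underside)
- blue_centre (a point): the blue filter: mounted glass filter, a flat disc 46 mm across and 9 mm thick with an aluminium rim and a blue window, about 40 g, lying flat on the bench; it stays flat. Point: its centre, half-way up (4.5 mm above its underside)
- amber_centre (a point): the amber filter, not needed: mounted glass filter, a flat disc 46 mm across and 9 mm thick with an aluminium rim and an amber window, about 40 g, lying flat on the bench; it stays flat. Point: its centre, half-way up (4.5 mm above its underside)
- dropper_centre (a point): dropper bottle, not needed: 25 mm across, 74 mm high, clear with a white top, upright. Point: its axis, 37 mm up
- flask_centre (a point): conical glass bottle with a steel cap, not needed: 84 mm across at the foot, 114 mm high. Point: its axis, 57 mm up
- petri_centre (a point): petri dish, not needed: 94 mm across, 16 mm high. Point: its centre, 8 mm up
There are look-alikes about, which are no part of the job. Leave any brown, pink or turquoise look-alike of the part that bears white_centre alone.

How it is judged:
By the outcome, as a careful person would: the job done as asked, in the order asked, and still so for the second after the job is handed in, while the arm keeps its last pose, push and grip.
It also fails if it takes over 67 s, if anything falls off the work surface, if the arm or the gripper's body presses on something with over 40 N, if the wrist force passes 120 N, or if a joint passes its speed limit or range.

### The arm

A 6-joint arm with a two-finger parallel gripper is mounted at the origin on the work surface. World frame = base frame: x ahead of the robot, y to its left, z up, the work surface at z = 0. Lengths are in m, angles in rad, forces in N, time in s.
With the tool pointing down it reaches from about 0.3 to 0.75 m from the base axis. Payload 8.5 kg.
Tool frame: the origin (TCP) lies at the very end of the fingers, on their centre line; the grasp point (between the pads) lies 19 mm behind it; z points along the fingers, y is the direction in which the jaws open and shut (so a half turn about z gives the same grasp; the last joint's range is limited). The gripper opens to 88 mm and grips with 3 to 60 N. Pads are 18 mm wide; open, the fingers measure 123 mm over their backs; the gripper's body (75 mm by 187 mm) begins 45 mm behind the grasp point.
Start: joints at [1.089, 0.381, 1.297, -0, 1.464, -0.215], TCP at [0.145, 0.531, 0.239] pointing down, gripper open.
Joint ranges: [-3.11, 3.11], [-0.89, 2.33], [0.22, 2.48], [-1.42, 4.56], [0.17, 2.85], [-2.88, 2.88]. Speed limits (rad/s): [2.39, 2.39, 3.14, 3.14, 3.14, 3.14].

### API

Orientations are given as a rotation vector (axis times angle).
In Python, from workcell import bot, read_camera, camera_params gives the robot as it stands.
- The arm moves only by the tool drive_tool, never from a script. Its argument "moves" is a list that holds one entry, the list of rows, each a list of 6 numbers: the shift along the tool's x, y, z in mm, then the turn, a rotation vector about the tool's x, y, z in rad. In form: [[[tx, ty, tz, ax, ay, az], ...]]. A call has 1 to 5 rows; each row shifts and turns the commanded pose from where the row before left it, along the tool's axes as they then stand; what a row does not reach is not made up. A row lasts 1/8 s, in which the tool goes at most 62.5 mm and 10.7 degrees, less where a joint would pass 70% of its speed; a pose out of reach is approached as far as the arm can. A call is refused whole if a number of a shift passes 62.5 or a number of a turn 0.188, either way. A call with a gripper value outside its range is refused whole. "fingers" is the finger opening in mm, from 0 to 88.1, set as the call begins (left out, the last holds). The fingers move at their own pace and stop on an object; the grip force is fixed at half the most. Time passes only in rows, so rows that do not move let the fingers close. It gives the time, the measured TCP pose, the force and the opening at its end, in the units of the state.
- bot.observe(): the state, without advancing time (a new reading comes with each control period).
- read_camera(name): name is "scene" or "top" or "wrist"; returns (picture, depth): 480x640x3 uint8, blue, green, red; 480x640 float32, m along the optical axis (not along the pixel's ray), 0 where there is no reading.
- camera_params(name): a dict with "K" (3x3 intrinsics, pixels), "R" (3x3) and "t" (3): a world point X has camera coordinates R X + t; the wrist camera has in their place "mount" (4x4, takes a point from camera to tool coordinates, whose origin is the TCP and whose axes are the flange's). Camera axes: x right, y down, z forward; pixel columns grow to the right and rows downward; lengths in m; the calibration is good to about 2 mm. A picture is of the moment at which its call begins: read the wrist's pose just before it. camera_params takes no time and is no camera call.
- bot.hand_in(): hands the job in, once; it reports no verdict.
The state is a dict: "time": time; "joint_positions": joint angles; "joint_velocities": joint speeds; "joint_efforts": joint torques, N m; "ee_pos": TCP position; "tool_rot": TCP orientation; "ft_force": force on the tool from outside, world axes, zero at the start; "ft_torque": the same for the moment, N m; "opening": finger opening in m.
Only numpy, scipy, OpenCV 4.12 (cv2) and the standard library are available. Lean on these libraries where they do the work, as an engineer would, in place of code of your own. Each camera call takes 0.05 s, during which the arm holds its last target. There are 200 camera calls.

## Working session

There is one attempt and no reset: what is moved stays moved. The work goes in short steps, Python scripts to look and compute and a tool call to move; the robot and the scene stay as the last step left them, time stands still between calls to the robot, and variables do not carry over. Pictures are saved under pics/ and viewed, about 8 in all and at most 12, crops included, and the job is handed in when it is done.

Besides the shell and the picture viewer there is one more tool, called after "Emit:" as a command line: name --argument value ..., lists and objects as JSON in quotes. drive_tool: Moves the arm, as the interface text tells. Its arguments: {"type":"object","properties":{"moves":{"type":"array","items":{"type":"array","items":{"type":"array","items":{"type":"number"}}}},"fingers":{"type":"number"}},"required":["moves"]}

```bash
mkdir -p pics; ls
cat > h.py <<'E'
import numpy as np, cv2
from workcell import bot, read_camera, camera_params
from scipy.spatial.transform import Rotation as R
def cam(name, st=None):
    p=camera_params(name); K=np.array(p["K"])
    if "R" in p:
        Rw=np.array(p["R"]).T; o=-Rw@np.array(p["t"])
    else:
        M=np.array(p["mount"]); Rt=R.from_rotvec(st["tool_rot"]).as_matrix()
        Rw=Rt@M[:3,:3]; o=np.array(st["ee_pos"])+Rt@M[:3,3]
    return K,Rw,o
def ray(c,uv,z):
    K,Rw,o=c; uv=np.atleast_2d(np.asarray(uv,float))
    d=(Rw@np.linalg.inv(K)@np.c_[uv,np.ones(len(uv))].T).T
    return o+d*((z-o[2])/d[:,2])[:,None]
def proj(c,X):
    K,Rw,o=c; q=(K@Rw.T@(np.atleast_2d(X)-o).T).T
    return q[:,:2]/q[:,2:]
E
python3 - <<'E'
from h import *
s=bot.observe(); print(s)
for n in("scene","top"):
    im,d=read_camera(n); cv2.imwrite(f"pics/{n}0.png",im); np.save(f"pics/{n}0.npy",d); c=cam(n); print(n,c[2],c[1][:,2], c[0][0,0])
print(camera_params("wrist"))
E
```

```text
pics
{'time': 0.0, 'joint_positions': array([ 1.08869369e+00,  3.81172196e-01,  1.29824918e+00, -1.71962853e-05,
        1.46357677e+00, -2.15307120e-01]), 'joint_velocities': array([-1.12300025e-03,  2.76765215e-04, -1.48882723e-05,  2.65989995e-04,
        2.07446534e-03,  5.68866414e-04]), 'joint_efforts': array([ 2.72685193e-04, -4.37930131e+01, -2.24559528e+01,  7.14000827e-02,
        3.51901352e-02, -9.47841545e-05]), 'ee_pos': array([0.14488209, 0.53028805, 0.23815445]), 'tool_rot': array([-4.17774897e-01, -3.11322148e+00,  2.08373151e-03]), 'ft_force': array([-0.21444136,  0.09922435,  0.1643718 ]), 'ft_torque': array([-0.02320574,  0.00900421,  0.00259486]), 'opening': 0.08802695553163761}
scene [ 1.00994535 -0.47137462  0.78736565] [-0.49770979  0.48264845 -0.72064932] 533.0173947336649
top [0.34530476 0.00174369 0.88136359] [ 0.21172593  0.00189407 -0.97732724] 464.441265128262
{'K': array([[353.48810051,   0.        , 323.28583206],
       [  0.        , 353.48810051, 239.91941849],
       [  0.        ,   0.        ,   1.        ]]), 'mount': array([[-9.16256281e-05, -9.47462325e-01, -3.19867369e-01,
         8.32627542e-02],
       [ 9.99999853e-01,  8.39694967e-05, -5.35170404e-04,
        -1.47923876e-05],
       [ 5.33912897e-04, -3.19867372e-01,  9.47462178e-01,
        -1.45748383e-01],
       [ 0.00000000e+00,  0.00000000e+00,  0.00000000e+00,
         1.00000000e+00]])}
```

View pics/top0.png

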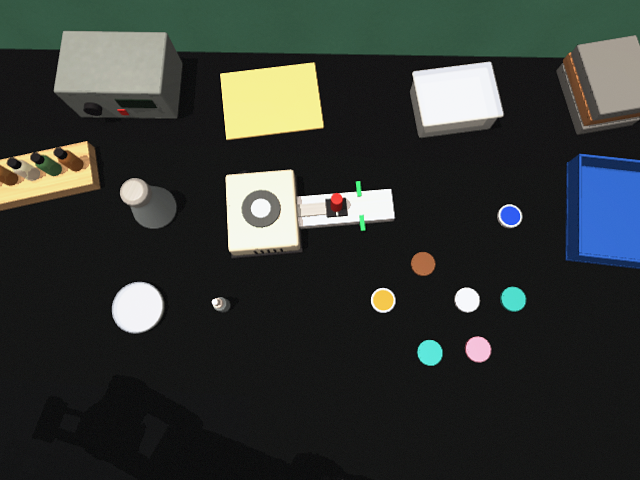

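View pics/scene0.png

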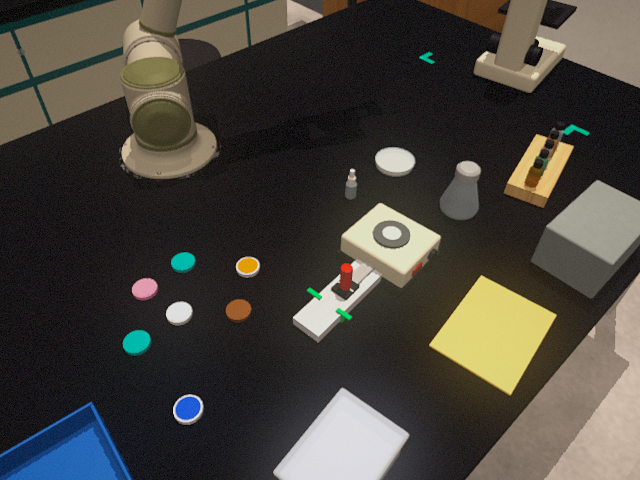

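Top view: the lamp base is at (262,212) with its dark plate at (261,208). The knob is at (337,203) and the green marks at (359,188) and (362,223). The blue filter is at (510,216) and the amber one at (383,300).
Candidates for the white filter: disc (467,300), which fits; petri dish (137,307), too big; plate window (261,208), part of the base; pink (478,349), turquoise (513,299) and (430,352), brown (423,264), all look-alikes.

```bash
cat > m.py <<'E'
from h import *
def blobs(mask,amin=30):
    n,l,s,c=cv2.connectedComponentsWithStats(mask.astype(np.uint8))
    return [(c[i],s[i,4],l==i) for i in range(1,n) if s[i,4]>=amin]
def disc(c,im,seed,z,rad=60,thr=None,dark=False):
    """ellipse fit of bright contour containing seed -> world centre at z and diameter mm"""
    g=im.max(2)
    m=(g>thr).astype(np.uint8)
    l=cv2.connectedComponents(m)[1]; k=l[int(seed[1]),int(seed[0])]
    cn=max(cv2.findContours((l==k).astype(np.uint8),0,1)[0],key=len)[:,0]
    cn=cv2.convexHull(cn)[:,0]
    P=ray(c,cn,z)[:,:2]; (x,y),(a,b),_=cv2.fitEllipse((P*1e3).astype(np.float32))
    return np.round([x,y,a,b],1)
E
python3 - <<'E'
from m import *
for n,seeds in(("top",dict(w=(467,300),b=(510,216),a=(383,300))),("scene",dict(w=(179,313),b=(188,409),a=(247,267)))):
    im=cv2.imread(f"pics/{n}0.png"); c=cam(n)
    for k,s in seeds.items(): print(n,k,disc(c,im,s,0.009,thr=90), im[s[1],s[0]])
    h=cv2.cvtColor(im,cv2.COLOR_BGR2HSV); H,S,V=h[...,0],h[...,1],h[...,2]
    g=[b for b in blobs((H>50)&(H<75)&(S>150)&(V>120),15)]
    for b in g: print(n,"green",b[0],b[1],ray(c,b[0],.024)[0])
    r=blobs(((H<6)|(H>174))&(S>180)&(V>90),40)
    for b in r: print(n,"red",b[0],b[1],ray(c,b[0],.08)[0])
    u,v=(261,208) if n=="top" else (392,234)
    for z in (.06,): print(n,"window",disc(c,im,(u,v),z,thr=130), )
    m=(V<110)&(V>20); 
    for b in blobs((V>30)&(V<120)):
        if abs(b[0][0]-u)<8 and abs(b[0][1]-v)<8:
            cn=max(cv2.findContours(b[2].astype(np.uint8),0,1)[0],key=len)[:,0]
            P=ray(c,cn,.06)[:,:2]; print(n,"plate",cv2.fitEllipse((P*1e3).astype(np.float32)))
im=cv2.imread("pics/top0.png"); cv2.imwrite("pics/crop1.png",cv2.resize(im[150:370,210:550],None,fx=2.3,fy=2.3))
E
```

```text
top w [ 433.8 -255.2   46.7   48.1] [251 248 246]
top b [ 598.3 -345.8   46.9   50. ] [242  94  49]
top a [430.5 -97.5  46.8  47.2] [ 78 201 245]
top green [358.21875 187.34375] 64 [ 0.64612729 -0.05010525  0.024     ]
top green [361.93846154 223.52307692] 65 [ 0.57365995 -0.05742207  0.024     ]
top red [122.675 111.575] 40 [0.76900414 0.39679536 0.08      ]
top red [336.00595238 201.99404762] 168 [ 0.59806424 -0.00678767  0.08      ]
top window [591.1 132.1  38.   38. ]
top plate ((590.0062255859375, 131.01953125), (67.31087493896484, 68.879638671875), 132.35499572753906)
scene w [ 435.1 -258.    46.8   53.3] [224 224 223]
scene b [ 599.5 -348.7   46.5   50.1] [216  91  35]
scene a [ 431.8 -100.7   46.7   54.2] [  0 155 225]
scene green [313.48529412 292.51470588] 68 [ 0.5739022  -0.05934468  0.024     ]
scene green [343.82352941 313.66666667] 51 [ 0.6443644  -0.05231542  0.024     ]
scene red [345.66169154 274.6318408 ] 201 [ 0.61507968 -0.02196166  0.08      ]
scene window [589.  130.7  37.9  39.2]
scene plate ((591.6759643554688, 127.30158233642578), (67.52812194824219, 71.47461700439453), 30.134313583374023)
```

View pics/crop1.png

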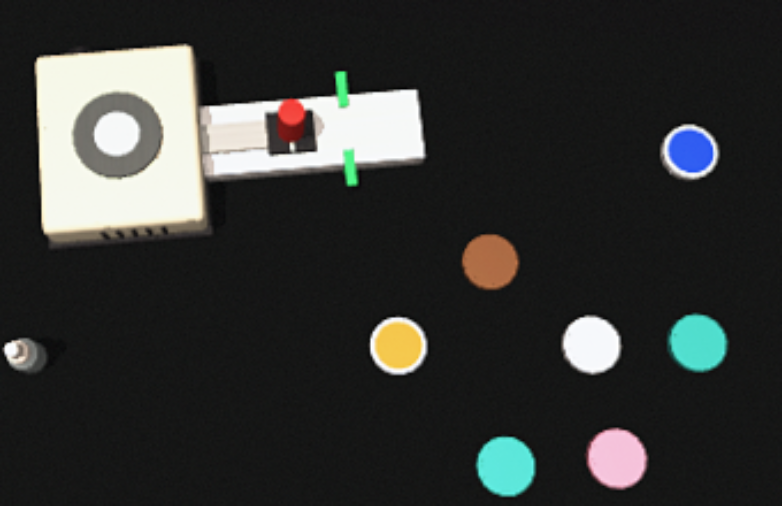

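White = disc at top (467,300), which is plain white and about 47 mm across. It is at about (434,-256) mm, blue at (599,-347), the plate at about (590,131.3), and the marks at about (609.5,-55). The base is turned about 5.7°. I'll turn the tool so the jaws lie along the rail, then go over the white filter.

Emit:
drive_tool --moves '[[[0, 0, 0, 0, 0, -0.1835], [0, 0, 0, 0, 0, -0.1835], [-30, -50, 0, 0, 0, 0], [-31, -51, 0, 0, 0, 0], [-31, -51, 0, 0, 0, 0]]]' --fingers 64

```text
time: 0.72
ee_pos: [0.2524, 0.3869, 0.2385]
tool_rot: [0.158, -3.137, 0.0]
ft_force: [1.2, 1.2, 0.0]
opening: 0.0639
```

Emit:
drive_tool --moves '[[[-31, -51, 0, 0, 0, 0], [-31, -51, 0, 0, 0, 0], [-31, -51, 0, 0, 0, 0], [-31, -51, 0, 0, 0, 0], [-30, -51, 0, 0, 0, 0]]]'

```text
time: 1.35
ee_pos: [0.4313, 0.1484, 0.2387]
tool_rot: [0.157, -3.137, -0.0]
ft_force: [-0.1, 0.8, -0.0]
opening: 0.0641
```

Emit:
drive_tool --moves '[[[4, -50, 15, 0, 0, 0], [4, -50, 15, 0, 0, 0], [5, -51, 15, 0, 0, 0], [5, -51, 15, 0, 0, 0], [5, -51, 15, 0, 0, 0]]]'

```text
time: 1.98
ee_pos: [0.4326, -0.1055, 0.1632]
tool_rot: [0.157, -3.138, -0.0]
ft_force: [1.1, -0.3, 0.7]
opening: 0.0639
```

Emit:
drive_tool --moves '[[[4, -50, 15, 0, 0, 0], [4, -50, 15, 0, 0, 0], [5, -51, 15, 0, 0, 0], [0, 0, 0, 0, 0, 0], [0, 0, 0, 0, 0, 0]]]'

```text
time: 2.6
ee_pos: [0.4349, -0.2547, 0.1187]
tool_rot: [0.157, -3.137, -0.001]
ft_force: [-1.4, 0.1, 0.1]
opening: 0.064
```

```bash
cat > go.py <<'E'
from m import *
def delta(st,T):
    "shift in mm along the tool axes from here to target (m)"
    return np.round(R.from_rotvec(st["tool_rot"]).as_matrix().T@(np.array(T)-st["ee_pos"])*1e3,1)
E
python3 - <<'E'
from go import *
s=bot.observe(); im,d=read_camera("wrist"); cv2.imwrite("pics/w1.png",im); c=cam("wrist",s)
p=proj(c,[.434,-.256,.009])[0]; print(p)
for thr in(90,140): r=disc(c,im,p,.009,thr=thr); print(r)
print(delta(s,[r[0]/1e3,r[1]/1e3,.0025]))
E
```

```text
[321.84392286 235.15765306]
[ 374.5 -266.9  112.3  165.1]
[ 381.7 -266.5   87.4  150.9]
[ 54.   -6.6 116.2]
```

View pics/w1.png

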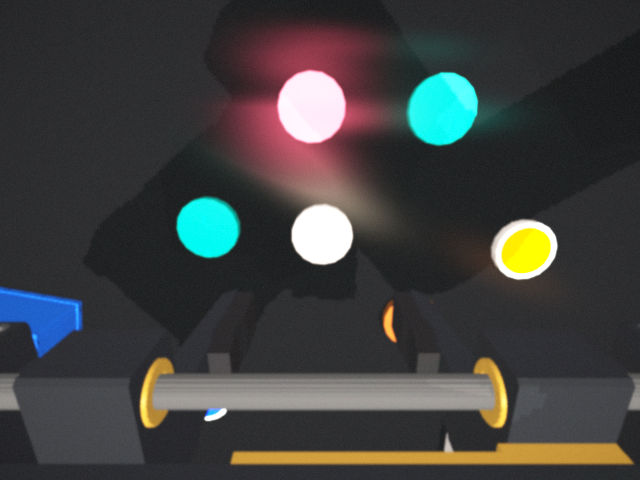

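Wrist view: the white disc is at (322,235), where predicted. Pink is at (311,107), turquoise at (208,227) and (443,108), amber at (524,249). Reflection glare spoilt the threshold, so I'll raise it.

Run:
```python
from go import *
s=bot.observe(); im=cv2.imread("pics/w1.png"); c=cam("wrist",s)
for thr in(180,210,235):
    r=disc(c,im.min(2)[...,None],(322,235),.009,thr=thr); print(thr,r,delta(s,[r[0]/1e3,r[1]/1e3,.0025]))
```

```text
180 [ 434.1 -255.7   45.9   47.6] [  1.1  -1.4 116.4]
210 [ 434.2 -255.7   45.5   46.7] [  1.   -1.4 116.4]
235 [ 434.4 -255.7   45.    46. ] [  0.8  -1.4 116.4]
```

Emit:
drive_tool --moves '[[[1, -1.4, 30, 0, 0, 0], [0, 0, 35, 0, 0, 0], [0, 0, 30, 0, 0, 0], [0, 0, 14, 0, 0, 0], [0, 0, 6.5, 0, 0, 0]]]'

```text
time: 3.28
ee_pos: [0.4345, -0.2564, 0.0034]
tool_rot: [-0.159, 3.137, -0.0]
ft_force: [-0.3, -0.7, 0.7]
opening: 0.064
```

Emit:
drive_tool --moves '[[[0, 0, 0, 0, 0, 0], [0, 0, 0, 0, 0, 0], [0, 0, 0, 0, 0, 0], [0, 0, 0, 0, 0, 0], [0, 0, 0, 0, 0, 0]]]' --fingers 30

```text
time: 3.9
ee_pos: [0.4346, -0.2571, 0.004]
tool_rot: [-0.157, 3.137, -0.002]
ft_force: [-0.2, 1.0, 5.3]
opening: 0.0443
```

Emit:
drive_tool --moves '[[[0, 0, -5, 0, 0, 0], [0, 0, -15, 0, 0, 0], [0, 0, -40, 0, 0, 0], [0, 0, -55, 0, 0, 0], [0, 0, 0, 0, 0, 0]]]'

```text
time: 4.53
ee_pos: [0.4354, -0.258, 0.1225]
tool_rot: [-0.157, 3.132, -0.01]
ft_force: [-0.0, 0.2, -1.2]
opening: 0.0443
```

Run:
```python
from go import *
s=bot.observe(); print(s["opening"],s["ee_pos"],s["ft_force"]); im,d=read_camera("wrist"); cv2.imwrite("pics/w2.png",im); 
c=cam("wrist",s); print(proj(c,s["ee_pos"]), proj(c,s["ee_pos"]-[0,0,-.004]))
```

```text
0.04433343841371248 [ 0.4354441  -0.25803063  0.12251166] [-0.02366583  0.2363087  -1.23837621]
[[323.66820508 309.27701803]] [[323.6161303  313.76084679]]
```

View pics/w2.png

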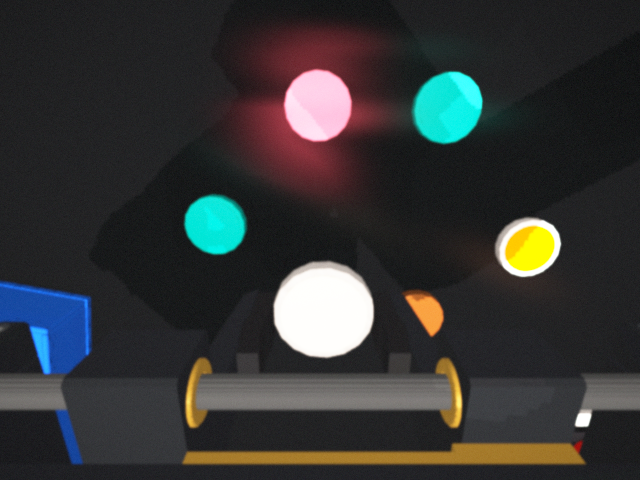

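The white disc sits centred between the fingertips at (324,309). Next, over to the plate.

Run:
```python
from go import *
s=bot.observe(); print(s["ee_pos"],s["tool_rot"],s["joint_positions"]); M=R.from_rotvec(s["tool_rot"]).as_matrix(); print(M.round(4)); print(delta(s,[.590,.1313,.122]))
```

```text
[ 0.43459232 -0.2572555   0.12021588] [-0.15716885  3.1348875  -0.00472073] [-7.69273159e-01  4.26584051e-01  1.60700541e+00 -3.76648392e-05
  1.10391815e+00 -2.44023953e+00]
[[-0.995  -0.1     0.0029]
 [-0.1     0.995  -0.0029]
 [-0.0026 -0.0031 -1.    ]]
[-193.5  371.1   -2.4]
```

Emit:
drive_tool --moves '[[[-29, 49, -4, 0, 0, 0], [-29, 49, -4, 0, 0, 0], [-29, 49, -4, 0, 0, 0], [-29, 49, -4, 0, 0, 0], [-29, 49, -4, 0, 0, 0]]]'

```text
time: 5.2
ee_pos: [0.5539, 0.0033, 0.1372]
tool_rot: [0.157, -3.135, -0.001]
ft_force: [0.1, -0.7, -0.7]
opening: 0.0443
```

Emit:
drive_tool --moves '[[[-29, 49, 0, 0, 0, 0], [0, 0, 0, 0, 0, 0], [0, 0, 0, 0, 0, 0], [0, 0, 0, 0, 0, 0]]]'

```text
time: 5.7
ee_pos: [0.5775, 0.0519, 0.1379]
tool_rot: [0.155, -3.137, -0.0]
ft_force: [0.3, 0.4, -0.0]
opening: 0.0445
```

Run:
```python
from go import *
s=bot.observe(); im,d=read_camera("wrist"); cv2.imwrite("pics/w3.png",im); c=cam("wrist",s)
print(s["ee_pos"],s["tool_rot"]); p=proj(c,[.590,.1313,.06])[0]; print(p)
for thr in (120,150,180):
    try: print(thr,disc(c,im.min(2)[...,None],p,.06,thr=thr))
    except Exception as e: print(e)
g=im.max(2); x,y=p.astype(int); print(g[y,x-70:x+71:5]); print(g[y-60:y+61:5,x])
```

```text
[0.57746018 0.05189309 0.13787953] [ 1.54744084e-01 -3.13665865e+00 -2.82137590e-05]
[435.82856855 278.50770471]
120 [591.1 131.5  37.4  37.8]
150 [591.  131.5  36.7  37. ]
180 [591.  131.5  35.9  36.1]
[205 205 204 232  83  96  97  93  94 195 245 246 245 244 245 245 245 245
 245 243 101  98  98 101 123 244 245 244 244]
[245 245 201 113 117 113 109 108 245 246 245 246 245 244 245 245 245 196
  93  96  96 158 245 245 244]
```

View pics/w3.png

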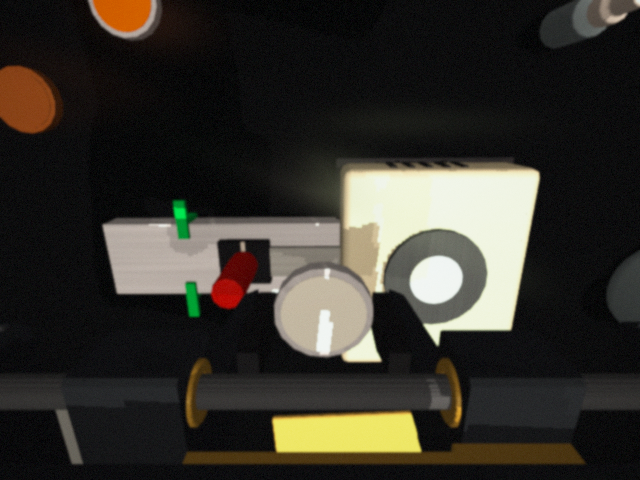

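Wrist view: the plate window is at (436,278), giving (591.0,131.5), which agrees with the first measurement. The held disc is at (324,309), the knob at (235,279), and the marks at (182,220) and (193,298). I'll work out the disc's offset in the hand and the marks.

Run:
```python
from go import *
f=dict(tool_rot=np.array([np.pi,0,0]),ee_pos=np.zeros(3)); c=cam("wrist",f)
im=cv2.imread("pics/w2.png")
for thr in(150,180,200):
  for z in (.0055,.001): print("held: tool x,-y",thr,z,disc(c,im.min(2)[...,None],(324,309),z,thr=thr))
s=bot.observe(); c=cam("wrist",s); im=cv2.imread("pics/w3.png"); h=cv2.cvtColor(im,cv2.COLOR_BGR2HSV)
for b in blobs((h[...,0]>50)&(h[...,0]<75)&(h[...,1]>150)&(h[...,2]>120),60): print(b[0],b[1],ray(c,b[0],.024)[0])
print(delta(s,[.591,.1315,.07]))
```

```text
held: tool x,-y 150 0.0055 [ 1.7  0.3 45.1 48.4]
held: tool x,-y 150 0.001 [-0.9  0.3 46.5 49.9]
held: tool x,-y 180 0.0055 [ 1.3  0.3 44.7 46.7]
held: tool x,-y 180 0.001 [-1.4  0.3 46.2 48.2]
held: tool x,-y 200 0.0055 [ 0.8  0.2 44.8 45.4]
held: tool x,-y 200 0.001 [-1.8  0.2 46.2 46.9]
[180.5        218.77393617] 376 [ 0.57568873 -0.05764143  0.024     ]
[191.79461279 299.48484848] 297 [ 0.64397649 -0.05045818  0.024     ]
[-21.2  77.9  68.1]
```

Emit:
drive_tool --moves '[[[-11, 39, 0, 0, 0, 0], [-10.9, 39, 0, 0, 0, 0], [0, 0, 25, 0, 0, 0], [0, 0, 25, 0, 0, 0], [0, 0, 15, 0, 0, 0]]]'

```text
time: 6.38
ee_pos: [0.5916, 0.132, 0.0722]
tool_rot: [0.155, -3.136, 0.0]
ft_force: [-0.8, 0.0, -0.8]
opening: 0.0441
```

Emit:
drive_tool --moves '[[[0, 0, 4, 0, 0, 0], [0, 0, 0, 0, 0, 0], [0, 0, 0, 0, 0, 0], [0, 0, 0, 0, 0, 0]]]'

```text
time: 6.88
ee_pos: [0.5922, 0.1328, 0.0699]
tool_rot: [-0.157, 3.137, -0.0]
ft_force: [0.4, 0.8, -0.4]
opening: 0.0442
```

Emit:
drive_tool --moves '[[[0, 0, 1, 0, 0, 0], [0, 0, 0.5, 0, 0, 0], [0, 0, 0, 0, 0, 0], [0, 0, 0, 0, 0, 0]]]'

```text
time: 7.38
ee_pos: [0.5919, 0.1329, 0.0678]
tool_rot: [0.157, -3.138, 0.0]
ft_force: [0.2, 0.3, -0.3]
opening: 0.0447
```

Emit:
drive_tool --moves '[[[0, -1.1, 1, 0, 0, 0], [0, 0, 1, 0, 0, 0], [0, 0, 1, 0, 0, 0], [0, 0, 0, 0, 0, 0], [0, 0, 0, 0, 0, 0]]]'

```text
time: 8.0
ee_pos: [0.592, 0.1317, 0.0648]
tool_rot: [-0.157, 3.138, -0.0]
ft_force: [0.8, -0.6, 0.3]
opening: 0.0444
```

Emit:
drive_tool --moves '[[[0, 0, 0.7, 0, 0, 0], [0, 0, 0, 0, 0, 0], [0, 0, 0, 0, 0, 0]]]'

```text
time: 8.38
ee_pos: [0.5921, 0.1318, 0.0641]
tool_rot: [-0.157, 3.137, -0.0]
ft_force: [-0.3, -0.0, -0.2]
opening: 0.0447
```

Emit:
drive_tool --moves '[[[0, 0, 0.7, 0, 0, 0], [0, 0, 0, 0, 0, 0], [0, 0, 0, 0, 0, 0]]]'

```text
time: 8.75
ee_pos: [0.5921, 0.1318, 0.064]
tool_rot: [-0.157, 3.137, -0.0]
ft_force: [-2.1, -0.1, 5.9]
opening: 0.0445
```

Emit:
drive_tool --moves '[[[0, 0, 0.7, 0, 0, 0], [0, 0, 0, 0, 0, 0], [0, 0, 0, 0, 0, 0]]]'

```text
time: 9.12
ee_pos: [0.5921, 0.1318, 0.064]
tool_rot: [-0.157, 3.137, -0.0]
ft_force: [-3.8, 0.8, 10.7]
opening: 0.0445
```

Contact at TCP height 64 mm. I'll release and rise.

Emit:
drive_tool --moves '[[[0, 0, -1.2, 0, 0, 0], [0, 0, 0, 0, 0, 0]]]'

```text
time: 9.38
ee_pos: [0.5921, 0.1317, 0.064]
tool_rot: [-0.157, 3.137, -0.0]
ft_force: [-1.4, -0.2, 4.4]
opening: 0.0447
```

Emit:
drive_tool --moves '[[[0, 0, 0, 0, 0, 0], [0, 0, 0, 0, 0, 0], [0, 0, 0, 0, 0, 0], [0, 0, 0, 0, 0, 0]]]' --fingers 62

```text
time: 9.88
ee_pos: [0.592, 0.1317, 0.0637]
tool_rot: [0.157, -3.137, -0.0]
ft_force: [-0.5, 0.0, -0.5]
opening: 0.0622
```

Emit:
drive_tool --moves '[[[0, 0, -15, 0, 0, 0], [0, 0, -40, 0, 0, 0], [0, 0, -50, 0, 0, 0], [0, 0, 0, 0, 0, 0], [0, 0, 0, 0, 0, 0]]]'

```text
time: 10.5
ee_pos: [0.5917, 0.1317, 0.1688]
tool_rot: [0.157, -3.137, -0.0]
ft_force: [-0.5, 0.1, 0.6]
opening: 0.0621
```

Run:
```python
from go import *
s=bot.observe(); im,d=read_camera("wrist"); cv2.imwrite("pics/w4.png",im); c=cam("wrist",s)
print(s["ee_pos"],s["tool_rot"]); p=proj(c,[.591,.1315,.069])[0]; print(p)
g=im.max(2); x,y=p.astype(int); print(g[y,x-60:x+61:4]); print(g[y-50:y+51:4,x])
for thr in(150,180,200): print(disc(c,im.min(2)[...,None],p,.069,thr=thr))
print("to blue",delta(s,[.599,-.347,.12]))
```

```text
[0.59167821 0.13174392 0.16880313] [ 1.57366396e-01 -3.13731625e+00 -2.78342951e-05]
[323.34795266 239.62089212]
[181 179 180 175  56  51  55  61 168 199 200 201 199 198 198 198 197 196
 200 198 197 198 173  78  55  87  97 240 245 245 246]
[145 140 135 128 115 122 242 244 202 204 202 201 201 200 200 199 200 200
 197 211 142  58  74 202 199 201]
[591.2 131.4  41.9  45.6]
[783.7 145.6 610.  846.5]
[785.2 145.9 609.7 850.9]
to blue [  40.6 -477.1   48.8]
```

View pics/w4.png

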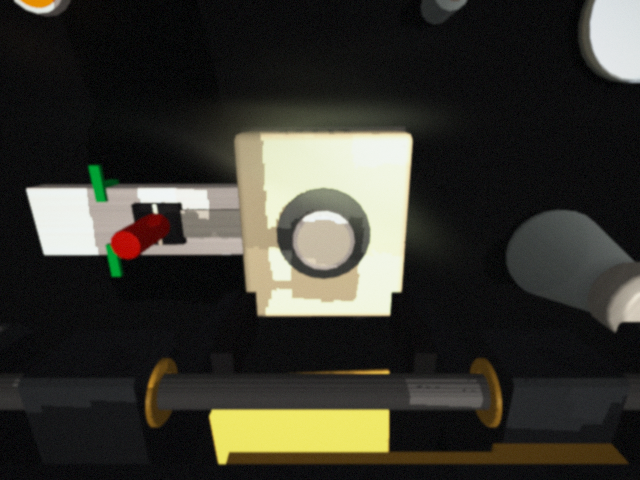

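White lies centred in the plate ring at (323,240); it measures (591.2,131.4) against the plate at (591.0,131.5). Now to blue.

Emit:
drive_tool --moves '[[[4, -47, 4, 0, 0, 0], [4, -48, 5, 0, 0, 0], [4, -48, 5, 0, 0, 0], [4, -48, 5, 0, 0, 0], [4, -48, 5, 0, 0, 0]]]'

```text
time: 11.18
ee_pos: [0.5954, -0.1095, 0.1434]
tool_rot: [0.157, -3.135, -0.002]
ft_force: [0.5, -0.5, -0.1]
opening: 0.0618
```

Emit:
drive_tool --moves '[[[4, -48, 5, 0, 0, 0], [4, -48, 5, 0, 0, 0], [4, -48, 5, 0, 0, 0], [4, -48, 5, 0, 0, 0], [4, -46, 5, 0, 0, 0]]]'

```text
time: 11.8
ee_pos: [0.5993, -0.3482, 0.1181]
tool_rot: [0.157, -3.136, -0.003]
ft_force: [0.3, 0.4, 0.2]
opening: 0.0617
```

Emit:
drive_tool --moves '[[[0, 0, 0, 0, 0, 0], [0, 0, 0, 0, 0, 0], [0, 0, 0, 0, 0, 0], [0, 0, 0, 0, 0, 0]]]'

```text
time: 12.3
ee_pos: [0.6002, -0.3458, 0.1201]
tool_rot: [-0.159, 3.137, -0.0]
ft_force: [-0.1, 0.3, 0.1]
opening: 0.062
```

Run:
```python
from go import *
s=bot.observe(); im,d=read_camera("wrist"); cv2.imwrite("pics/w5.png",im); c=cam("wrist",s)
print(s["ee_pos"],s["tool_rot"],s["joint_positions"][5]); p=proj(c,[.599,-.347,.009])[0]; print(p,im[int(p[1]),int(p[0])])
for thr in(90,120,150):
    r=disc(c,im,p,.009,thr=thr); print(r,delta(s,[r[0]/1e3,r[1]/1e3,.004]))
```

```text
[ 0.60024286 -0.34581628  0.12009985] [-1.59399577e-01  3.13747076e+00 -3.33976279e-05] -2.365461371133901
[322.21050364 234.02973133] [255 129  38]
[ 587.8 -345.3   61.9   68.4] [ 12.3   1.8 116.1]
[ 598.5 -347.    46.9   49.2] [  1.9  -1.  116.1]
[ 598.7 -347.    46.8   48.3] [  1.7  -1.  116.1]
```

View pics/w5.png

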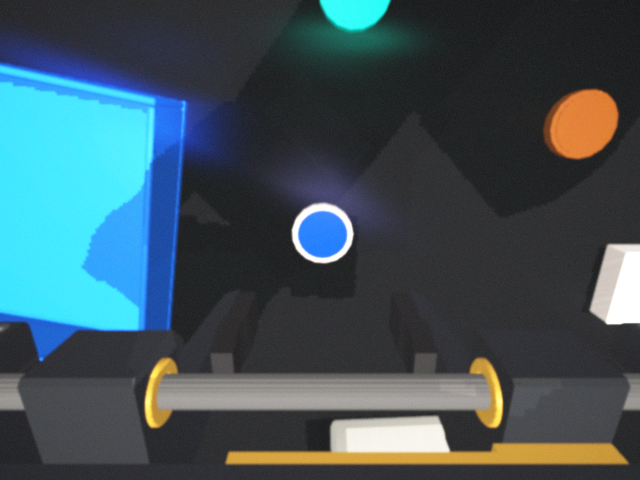

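Blue is at (322,233), giving (599,-347). Before descending with the wide gripper body, I'll check the blue tray's rim on the left.

Run:
```python
from go import *
d=np.load("pics/top0.npy"); c=cam("top"); K,Rw,o=c
for uv in [(570,160),(570,200),(573,200),(576,200),(580,200),(590,200),(570,255),(575,255),(576,162),(582,164)]:
    z=d[uv[1],uv[0]]; X=o+Rw@(np.linalg.inv(K)@[*uv,1])*z; print(uv,X.round(3))
```

```text
(570, 160) [ 0.713 -0.472  0.015]
(570, 200) [ 0.628 -0.46   0.022]
(573, 200) [ 0.626 -0.462  0.029]
(576, 200) [ 0.623 -0.463  0.038]
(580, 200) [ 0.618 -0.462  0.053]
(590, 200) [ 0.633 -0.508  0.007]
(570, 255) [ 0.52  -0.451  0.02 ]
(575, 255) [ 0.516 -0.449  0.041]
(576, 162) [ 0.699 -0.47   0.039]
(582, 164) [ 0.707 -0.497  0.012]
```

The tray is about 55 mm high with its wall at y=-0.46. The gripper body stays above 68 mm, so it is clear.

Emit:
drive_tool --moves '[[[1.4, -1.1, 30, 0, 0, 0], [0, 0, 35, 0, 0, 0], [0, 0, 30, 0, 0, 0], [0, 0, 14, 0, 0, 0], [0, 0, 6.5, 0, 0, 0]]]'

```text
time: 12.98
ee_pos: [0.5988, -0.348, 0.0043]
tool_rot: [-0.158, 3.138, -0.0]
ft_force: [0.3, 0.1, -0.7]
opening: 0.0622
```

Emit:
drive_tool --moves '[[[0, 0, 0, 0, 0, 0], [0, 0, 0, 0, 0, 0]]]'

```text
time: 13.22
ee_pos: [0.5991, -0.3484, 0.0055]
tool_rot: [-0.157, 3.136, -0.002]
ft_force: [-0.7, -0.4, 0.6]
opening: 0.0616
```

Emit:
drive_tool --moves '[[[0, 0, 0, 0, 0, 0], [0, 0, 0, 0, 0, 0], [0, 0, 0, 0, 0, 0], [0, 0, 0, 0, 0, 0], [0, 0, 0, 0, 0, 0]]]' --fingers 30

```text
time: 13.85
ee_pos: [0.5988, -0.3482, 0.0048]
tool_rot: [-0.157, 3.137, -0.001]
ft_force: [-1.1, 0.6, 5.7]
opening: 0.0443
```

Emit:
drive_tool --moves '[[[0, 0, -5, 0, 0, 0], [0, 0, -20, 0, 0, 0], [0, 0, -40, 0, 0, 0], [0, 0, -45, 0, 0, 0], [0, 0, -20, 0, 0, 0]]]'

```text
time: 14.48
ee_pos: [0.5991, -0.3485, 0.1372]
tool_rot: [-0.157, 3.135, -0.004]
ft_force: [0.1, -1.5, -0.9]
opening: 0.0443
```

Emit:
drive_tool --moves '[[[-4, 30, 0, 0, 0, 0], [-4, 50, 0, 0, 0, 0], [-4, 50, 0, 0, 0, 0], [-4, 50, 0, 0, 0, 0], [-4, 50, 0, 0, 0, 0]]]'

```text
time: 15.1
ee_pos: [0.5953, -0.1157, 0.1343]
tool_rot: [0.157, -3.137, -0.0]
ft_force: [0.0, -0.5, 0.3]
opening: 0.0443
```

Emit:
drive_tool --moves '[[[-4, 50, 0, 0, 0, 0], [-4, 50, 0, 0, 0, 0], [-4, 50, 0, 0, 0, 0], [-4, 50, 0, 0, 0, 0], [-4, 48, 0, 0, 0, 0]]]'

```text
time: 15.72
ee_pos: [0.5903, 0.1332, 0.1343]
tool_rot: [0.157, -3.137, 0.0]
ft_force: [0.1, 0.3, -1.2]
opening: 0.0447
```

Emit:
drive_tool --moves '[[[0, 0, 0, 0, 0, 0], [0, 0, 0, 0, 0, 0], [0, 0, 0, 0, 0, 0], [0, 0, 0, 0, 0, 0]]]'

```text
time: 16.23
ee_pos: [0.5908, 0.1305, 0.1344]
tool_rot: [0.155, -3.138, 0.0]
ft_force: [0.7, -1.1, -0.1]
opening: 0.0443
```

Run:
```python
from go import *
s=bot.observe(); im,d=read_camera("wrist"); cv2.imwrite("pics/w6.png",im)
print(s["ee_pos"],s["tool_rot"],s["opening"])
f=dict(tool_rot=np.array([np.pi,0,0]),ee_pos=np.zeros(3)); c=cam("wrist",f)
h=cv2.cvtColor(im,cv2.COLOR_BGR2HSV); m=(h[...,0]>100)&(h[...,0]<130)&(h[...,1]>120)&(h[...,2]>50)
for b in blobs(m,500):
    cn=max(cv2.findContours(b[2].astype(np.uint8),0,1)[0],key=len)[:,0]
    P=ray(c,cn,.0042)[:,:2]; print("window, tool x,-y",b[0],b[1],cv2.fitEllipse((P*1e3).astype(np.float32)))
print(delta(s,[.591,.1315,.08]))
```

```text
[0.59080127 0.13047339 0.13435909] [ 1.54985523e-01 -3.13772129e+00  6.74010997e-05] 0.044309350281323094
window, tool x,-y [323.2745694  313.92644377] 4935 ((-0.7098511457443237, 0.18197502195835114), (37.935691833496094, 38.09434127807617), 173.6375732421875)
[-0.3  1.  54.4]
```

Emit:
drive_tool --moves '[[[0.3, 1, 20, 0, 0, 0], [0, 0, 25, 0, 0, 0], [0, 0, 12, 0, 0, 0], [0, 0, 0, 0, 0, 0], [0, 0, 0, 0, 0, 0]]]'

```text
time: 16.9
ee_pos: [0.5907, 0.1324, 0.0782]
tool_rot: [-0.157, 3.136, -0.0]
ft_force: [0.2, 0.2, 0.8]
opening: 0.0444
```

Emit:
drive_tool --moves '[[[0, 0, 0, 0, 0, 0], [0, 0, 0, 0, 0, 0]]]'

```text
time: 17.15
ee_pos: [0.5904, 0.1325, 0.0778]
tool_rot: [-0.157, 3.137, -0.0]
ft_force: [0.7, -0.3, -0.5]
opening: 0.0443
```

Emit:
drive_tool --moves '[[[0, -0.8, 1, 0, 0, 0], [0, 0, 1, 0, 0, 0], [0, 0, 0, 0, 0, 0], [0, 0, 0, 0, 0, 0]]]'

```text
time: 17.65
ee_pos: [0.5903, 0.1317, 0.0753]
tool_rot: [0.157, -3.138, 0.0]
ft_force: [0.1, 0.0, -0.8]
opening: 0.0439
```

Emit:
drive_tool --moves '[[[0, 0, 0.8, 0, 0, 0], [0, 0, 0.4, 0, 0, 0], [0, 0, 0, 0, 0, 0], [0, 0, 0, 0, 0, 0]]]'

```text
time: 18.15
ee_pos: [0.5903, 0.1317, 0.0742]
tool_rot: [-0.157, 3.138, -0.0]
ft_force: [0.1, -0.6, -1.1]
opening: 0.0443
```

Emit:
drive_tool --moves '[[[0, 0, 0.8, 0, 0, 0], [0, 0, 0, 0, 0, 0], [0, 0, 0, 0, 0, 0]]]'

```text
time: 18.52
ee_pos: [0.5904, 0.1317, 0.0738]
tool_rot: [-0.157, 3.137, -0.0]
ft_force: [-2.5, -0.4, 4.8]
opening: 0.0442
```

Contact at 73.8 mm, as predicted. Release and rise.

Emit:
drive_tool --moves '[[[0, 0, -0.3, 0, 0, 0], [0, 0, 0, 0, 0, 0]]]'

```text
time: 18.77
ee_pos: [0.5904, 0.1317, 0.0738]
tool_rot: [-0.157, 3.137, 0.0]
ft_force: [-0.7, -0.4, 4.4]
opening: 0.0445
```

Emit:
drive_tool --moves '[[[0, 0, 0, 0, 0, 0], [0, 0, 0, 0, 0, 0], [0, 0, 0, 0, 0, 0], [0, 0, 0, 0, 0, 0]]]' --fingers 62

```text
time: 19.27
ee_pos: [0.5903, 0.1317, 0.0735]
tool_rot: [0.157, -3.137, 0.0]
ft_force: [-0.3, 1.2, -0.8]
opening: 0.0618
```

Emit:
drive_tool --moves '[[[0, 0, -15, 0, 0, 0], [0, 0, -40, 0, 0, 0], [0, 0, -40, 0, 0, 0], [0, 0, 0, 0, 0, 0], [0, 0, 0, 0, 0, 0]]]'

```text
time: 19.9
ee_pos: [0.59, 0.1317, 0.1685]
tool_rot: [0.157, -3.137, -0.0]
ft_force: [0.6, 0.7, -1.5]
opening: 0.0626
```

Run:
```python
from go import *
s=bot.observe(); im,d=read_camera("wrist"); cv2.imwrite("pics/w7.png",im); c=cam("wrist",s)
print(s["ee_pos"],s["tool_rot"])
h=cv2.cvtColor(im,cv2.COLOR_BGR2HSV); H,S,V=h[...,0],h[...,1],h[...,2]
for b in blobs((H>100)&(H<130)&(S>120)&(V>50),300):
    cn=max(cv2.findContours(b[2].astype(np.uint8),0,1)[0],key=len)[:,0]
    print("blue",b[0],cv2.fitEllipse((ray(c,cn,.078)[:,:2]*1e3).astype(np.float32)))
G=[]
for b in blobs((H>50)&(H<75)&(S>150)&(V>120),40): G.append(ray(c,b[0],.024)[0]); print(b[0],b[1],G[-1])
yb=np.array([-.1,.995]); pl=np.array([.591,.1315])
m=np.mean(G,0)[:2]; print("mark",m,"dist",(pl-m)@yb,"lat", (pl-m)@[.995,.1])
k=pl-.14*yb; print("knob",k, proj(c,[*k,.08]), delta(s,[*k,.12]))
for b in blobs(((H<6)|(H>174))&(S>180)&(V>60),100): print("red",b[0],b[1])
```

```text
[0.58999591 0.13166076 0.16850955] [ 1.57254744e-01 -3.13714497e+00 -2.54728155e-05]
blue [323.15178571 245.59727444] ((591.099609375, 131.4614715576172), (37.252220153808594, 37.50825119018555), 170.82456970214844)
[ 96.83540373 184.84161491] 322 [ 0.57555248 -0.05746763  0.024     ]
[113.02242152 263.83408072] 223 [ 0.64545107 -0.05045626  0.024     ]
mark [ 0.61050178 -0.05396195] dist 0.18648481436686987 lat -0.0008580730042709515
knob [ 0.605  -0.0078] [[124.45203648 247.00510038]] [  -1.  -140.3   48.5]
red [139.67713004 237.93081358] 1561
```

View pics/w7.png

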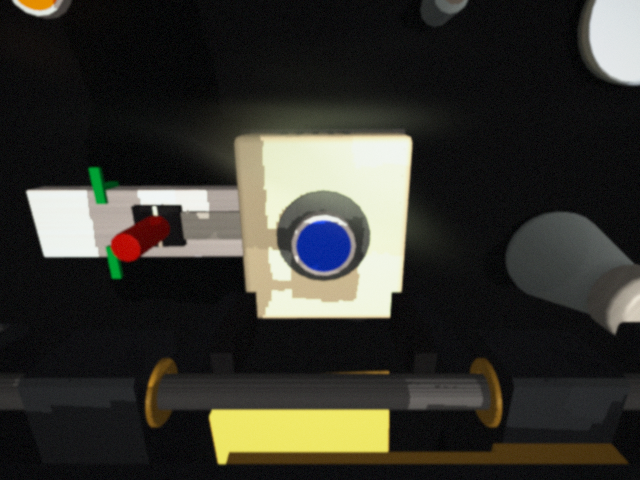

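The blue filter sits centred at (591.1,131.5) on white, visible at (323,245) inside the plate ring. Knob top is at (125,247), matching the prediction of (124,247). Marks are about 187 mm from the plate, i.e. 47 mm of travel. Now to the knob.

Emit:
drive_tool --moves '[[[-0.4, -47, 10, 0, 0, 0], [-0.3, -47, 10, 0, 0, 0], [-0.3, -46.3, 10, 0, 0, 0], [0, 0, 0, 0, 0, 0], [0, 0, 0, 0, 0, 0]]]'

```text
time: 20.58
ee_pos: [0.6051, -0.0073, 0.1381]
tool_rot: [0.157, -3.136, -0.001]
ft_force: [-1.2, -0.0, -0.1]
opening: 0.0619
```

Run:
```python
from go import *
s=bot.observe(); im,d=read_camera("wrist"); cv2.imwrite("pics/w8.png",im); c=cam("wrist",s)
h=cv2.cvtColor(im,cv2.COLOR_BGR2HSV); H,S,V=h[...,0],h[...,1],h[...,2]
yb=np.array([-.1,.995]); pl=np.array([.591,.1315])
for b in blobs((H>50)&(H<75)&(S>150)&(V>100),40): 
    X=ray(c,b[0],.024)[0][:2]; print(b[0],b[1],X,(pl-X)@yb)
print(s["ee_pos"],delta(s,[.605,-.0078,.039]))
for b in blobs(((H<6)|(H>174))&(S>180)&(V>60),100): print("red",b[0],b[1])
print(proj(c,[[.605,-.0078,.08],[.605,-.0078,.03]]))
```

```text
[259.93398533 190.4205379 ] 409 [ 0.575466   -0.05758014] 0.18658133787768016
[265.16384181 275.23163842] 354 [ 0.64367724 -0.05045158] 0.18630954177641992
[ 0.60505292 -0.00729371  0.13806906] [-0.  -0.6 99.1]
red [322.56689189 251.92094595] 1480
[[322.747916   262.0039728 ]
 [322.82599182 237.01463455]]
```

Emit:
drive_tool --moves '[[[0, -0.6, 30, 0, 0, 0], [0, 0, 35, 0, 0, 0], [0, 0, 24, 0, 0, 0], [0, 0, 10, 0, 0, 0], [0, 0, 0, 0, 0, 0]]]'

```text
time: 21.25
ee_pos: [0.6054, -0.0077, 0.0397]
tool_rot: [0.159, -3.137, -0.0]
ft_force: [0.6, -0.9, 0.2]
opening: 0.0619
```

Emit:
drive_tool --moves '[[[0, 0, 0, 0, 0, 0], [0, 0, 0, 0, 0, 0], [0, 0, 0, 0, 0, 0], [0, 0, 0, 0, 0, 0], [0, 0, 0, 0, 0, 0]]]' --fingers 8

```text
time: 21.88
ee_pos: [0.6054, -0.0081, 0.0398]
tool_rot: [-0.157, 3.137, 0.001]
ft_force: [-1.4, 3.4, 1.4]
opening: 0.021
```

Emit:
drive_tool --moves '[[[0, 0, 0, 0, 0, 0], [0, 0, 0, 0, 0, 0], [0, 0, 0, 0, 0, 0]]]'

```text
time: 22.25
ee_pos: [0.6054, -0.0083, 0.0398]
tool_rot: [-0.157, 3.137, 0.0]
ft_force: [0.0, 3.1, 3.2]
opening: 0.0206
```

Emit:
drive_tool --moves '[[[0, -6, 0, 0, 0, 0], [0, -10, 0, 0, 0, 0], [0, -10, 0, 0, 0, 0], [0, -10, 0, 0, 0, 0], [0, -8, 0, 0, 0, 0]]]'

```text
time: 22.88
ee_pos: [0.6101, -0.053, 0.0398]
tool_rot: [-0.156, 3.137, 0.0]
ft_force: [-0.1, 6.5, 4.2]
opening: 0.021
```

Emit:
drive_tool --moves '[[[0, -3, 0, 0, 0, 0], [0, 0, 0, 0, 0, 0], [0, 0, 0, 0, 0, 0], [0, 0, 0, 0, 0, 0]]]'

```text
time: 23.38
ee_pos: [0.6104, -0.0556, 0.0398]
tool_rot: [-0.157, 3.137, 0.0]
ft_force: [0.9, 4.6, 4.3]
opening: 0.0213
```

```bash
cat > chk.py <<'E'
from go import *
import sys
s=bot.observe(); im,d=read_camera("wrist"); cv2.imwrite(f"pics/{sys.argv[1]}.png",im)
yb=np.array([-.1,.995]); pl=np.array([.591,.1315])
print(s["ee_pos"],s["tool_rot"],s["opening"],"tcp dist",(pl-s["ee_pos"][:2])@yb)
for n in("wrist","top","scene"):
    c=cam(n,s); a=im if n=="wrist" else read_camera(n)[0]
    if n!="wrist": cv2.imwrite(f"pics/{sys.argv[1]}{n}.png",a)
    h=cv2.cvtColor(a,cv2.COLOR_BGR2HSV); H,S,V=h[...,0],h[...,1],h[...,2]
    for b in blobs((H>50)&(H<75)&(S>150)&(V>80),12):
        X=ray(c,b[0],.024)[0][:2]
        if abs((pl-X)@yb-.187)<.02: print(n,"green",b[0],b[1],X,(pl-X)@yb)
    for b in blobs(((H<6)|(H>174))&(S>180)&(V>50),15):
        X=ray(c,b[0],.08)[0][:2]
        if abs((pl-X)@yb-.187)<.05: print(n,"red",b[0],b[1],X,(pl-X)@yb)
E
python3 chk.py k1
```

```text
[ 0.61038234 -0.05561732  0.03978108] [-1.56630726e-01  3.13701933e+00  1.52125077e-04] 0.021281341096072656 tcp dist 0.18811996986953938
wrist green [326.33566434 226.54245754] 1001 [ 0.57492796 -0.05788999] 0.18683583871130116
wrist red [323.34225621 331.12152114] 4707 [ 0.59597418 -0.0572031 ] 0.18825700569685475
scene green [343.49494949 314.74747475] 99 [ 0.64560309 -0.05438105] 0.19041195877519626
scene red [331.21153846 300.53846154] 52 [ 0.63818363 -0.07948313] 0.21464657525839037
```

Mark at about 186.7 mm and knob at about 188.1 mm, so I'll ease it in by 1.3 mm and check.

Emit:
drive_tool --moves '[[[0, 1.3, 0, 0, 0, 0], [0, 0, 0, 0, 0, 0], [0, 0, 0, 0, 0, 0], [0, 0, 0, 0, 0, 0], [0, 0, 0, 0, 0, 0]]]'

```text
time: 24.15
ee_pos: [0.6102, -0.0541, 0.0398]
tool_rot: [-0.157, 3.137, 0.0]
ft_force: [0.3, 5.9, 5.0]
opening: 0.0211
```

```bash
python3 chk.py k2; python3 -c "
import cv2;a=cv2.imread('pics/k2.png');b=cv2.resize(cv2.imread('pics/k2top.png')[150:270,220:420],None,fx=2,fy=2)
a=cv2.resize(a[130:450,120:620],None,fx=1.2,fy=1.2); cv2.imwrite('pics/k2v.png',a)"
```

```text
[ 0.61021101 -0.05410005  0.03980072] [-1.56795722e-01  3.13704358e+00  3.15550288e-04] 0.02111791836419119 tcp dist 0.1865931478237948
wrist green [323.1996124  226.60755814] 1032 [ 0.57494342 -0.05785671] 0.1868042720106349
wrist red [323.34196561 331.08023774] 4711 [ 0.59580116 -0.05569194] 0.18673609532005783
scene green [343.34693878 314.60204082] 98 [ 0.64520766 -0.05435039] 0.19034190238369314
scene red [331.50877193 300.10526316] 57 [ 0.63787621 -0.07849381] 0.2136314629014631
```

View pics/k2v.png

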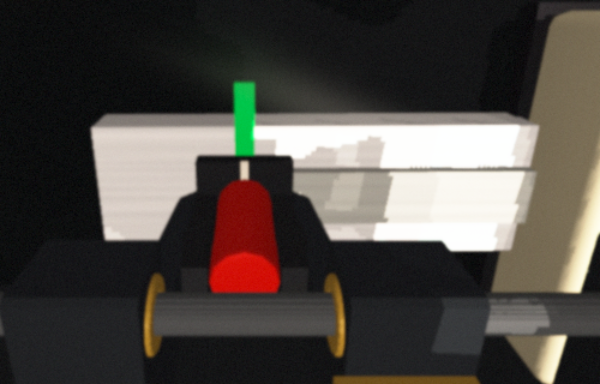

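The crop shows the green mark, the carriage's white line and the gripped knob all on column 245, so they are in line. A last check on the stack from the saved scene picture, then hand in.

Run:
```python
from go import *
for n in("scene","top"):
    a=cv2.imread(f"pics/k2{n}.png"); h=cv2.cvtColor(a,cv2.COLOR_BGR2HSV); c=cam(n)
    for b in blobs((h[...,0]>100)&(h[...,0]<130)&(h[...,1]>120)&(h[...,2]>50),20):
        X=ray(c,b[0],.078)[0]
        if np.hypot(X[0]-.591,X[1]-.1315)<.04: print(n,b[0],b[1],X)
print(bot.observe()["ee_pos"]); print(bot.hand_in())
```

```text
scene [392.51674641 225.92822967] 209 [0.58967009 0.13041076 0.078     ]
top [258.87234043 204.79635258] 329 [0.59112358 0.13218689 0.078     ]
[ 0.61020553 -0.05410547  0.03980485]
the job is handed in; nothing more can be done
None
```

The job is done and handed in at about 24 s of robot time. I set the white filter on the plate, then the blue filter on the white one, each lowered to light contact (about 5–11 N) before release. I then pulled the knob out about 47 mm, and the gripper was still holding it there at hand-in.

Last checks:
- **Stack:** the white filter measured (591.2, 131.4) mm and the blue one (591.1, 131.5), against a plate centre of (591.0, 131.5). The final scene and top views still show the blue window there within about 2 mm, which is the calibration limit.
- **Knob:** it stands 186.7 mm from the plate's centre and the visible mark 186.8 mm, on the same wrist-picture column (323). The jaws are 21 mm open on it.
- **Disagreement:** the scene camera, with its view of the marks and knob partly blocked by the gripper, put a mark about 3.5 mm further out. I went by the wrist view.
- **Not checked:** I took no last measurement of the amber filter, the look-alikes or the bottles. Nothing in the run suggested the arm touched any of them.

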